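# Hold the bench loupe at the focus mark over an ore puck

## Robot

A 6-joint arm with a two-finger parallel gripper is mounted at the origin on the work surface. World frame = base frame: x ahead of the robot, y to its left, z up, the work surface at z = 0. Lengths are in m, angles in rad, forces in N, time in s.
With the tool pointing down it reaches from about 0.3 to 0.775 m from the base axis. Payload 14.6 kg.
Tool frame: the origin (TCP) lies between the finger pads; the fingertips stand ctrl.tip_extent ahead of it and the grasp point (between the pads) lies 3 mm ahead of it (ctrl.tip_extent is the distance from the TCP to the fingertips, in m); z points along the fingers, y is the line along which they close (so a half turn about z gives the same grasp; the last joint's range is limited). The gripper opens to 94 mm and grips with 3 to 60 N. Pads are 16 mm wide; open, the fingers measure 119 mm over their backs; the gripper's body (75 mm by 177 mm) begins 78 mm behind the grasp point.
Start: joints at [1.049, 0.3, 1.521, -0, 1.321, -0.067], TCP at [0.242, 0.494, 0.227] pointing down, gripper open.
Joint ranges: [-3.03, 3.03], [-0.79, 2.21], [0.23, 2.52], [-1.04, 4.18], [0, 3.07], [-2.55, 2.55]. Speed limits (rad/s): [2.22, 2.22, 2.57, 3.14, 3.14, 3.14].

## Interface

Orientations are given as [roll, pitch, yaw] about the fixed x, y, z axes, in that order (R = Rz(yaw) Ry(pitch) Rx(roll)).
In Python, from station import ctrl, eyes gives the robot as it stands. The module is installed in compiled form; this text tells all that it offers.
- The arm moves only by the tool creep_tool, called after "Request:" by a JSON object that holds its "op" and its "data". Schema: {"type":"object","properties":{"offsets":{"type":"array","items":{"type":"array","prefixItems":[{"type":"array","items":{"type":"number"},"minItems":3,"maxItems":3},{"type":"array","items":{"type":"number"},"minItems":3,"maxItems":3}],"minItems":2,"maxItems":2},"minItems":1,"maxItems":10},"aperture":{"type":"number"},"force":{"type":"number"},"only":{"type":"string"},"quiet":{"type":"boolean"},"lines":{"type":"string"}},"required":["offsets"],"additionalProperties":false}. offsets is a list of rows, 1 to 10 of them, each written [[dx, dy, dz], [rx, ry, rz]]: dx, dy, dz in m, then a rotation vector rx, ry, rz in rad; each row shifts and turns the commanded pose from where the row before left it, along the tool's axes as they then stand; what a row does not reach is not made up. A row lasts 1/10 s, in which the tool goes at most 0.05 m and 0.15 rad, less where a joint would pass 70% of its speed; a pose out of reach is approached as far as the arm can. aperture is the finger opening in m, set as the call begins (left out keeps the last). The fingers move at their own pace and stop on an object; force is the grip in N (left out, the last holds). Time passes only in rows, so rows that do not move let the fingers close. The tool returns the time, the measured TCP pose, the force, the opening and the grip force at its end. only (a regular expression) keeps the lines of the reply that match it, lines (a string "A,B") keeps lines A to B, and quiet returns only ok. Input that does not fit is refused with a message, and nothing moves.
- ctrl.get_obs(): the state, without advancing time (a new reading comes with each control period).
- eyes.camera(name): name is "scene" or "top" or "wrist"; returns a dict with "pixels" (480x640x3 uint8, blue, green, red), "fx", "fy", "cx", "cy" (pixels), "extrinsics" (4x4, takes a point from camera to world coordinates). Camera axes: x right, y up, looking along -z (the intrinsics and any distortion apply to the point x, -y, -z); pixel columns grow to the right and rows downward; lengths in m; the calibration is good to about 2 mm. A picture is of the moment at which its call begins. There is no depth.
- ctrl.hand_in(): hands the job in; it is judged then, once.
The state is a dict: "time_s": time; "qpos": joint angles; "joint_vel": joint speeds; "tau": joint torques, N m; "ee_pos": TCP position; "eef_rot": TCP orientation; "force": force on the tool from outside, world axes, zero at the start; "moment": the same for the moment, N m; "grip_width": finger opening in m; "grip_force": force on a finger pad.
Only numpy, scipy, OpenCV 4.12 (cv2) and the standard library are available. Lean on these libraries where they do the work, as an engineer would, in place of code of your own. Each camera call takes 0.05 s, during which the arm holds its last target. There are 200 camera calls.

## Task

Pull the loupe upright out of its cup and hold it level with its lens centred over the small round sample puck on the stage, the lens at the same height as the flanged collar on the stage's focus post. Finish while still holding it there steadily in the gripper: do not put it down or let go, and do not rest it on anything. Leave the puck, the collar and the other things on the bench where they are, and do not touch the puck with the loupe.

Things in the scene. Friction and masses are not known exactly. Their poses are not given: they have to be found in the camera images.
- loupe: Loupe, 80 to 170 g: upright handle, lens sticking out sideways low down. Origin: centre of the stem's foot; z up along the handle, x towards the lens. Round steel stem, 12 mm, z 0 to 85 mm; black flat-sided grip z 85 to 170 mm (top), 22 mm along x, 16 mm along y (pinch across y). Starts foot down in the cup, leaning up to 4 degrees; lens points within 70 degrees of straight ahead (+x).
- lens (a point): Centre of the lens, at x = 60, z = 65 mm in the loupe's frame; same axes, z is the optical axis, vertical when level. The lens lies square to the handle; its ring is 56 mm across and 8 mm high.
- cup: The loupe's upright holder, bolted down: 80 x 80 x 8 mm steel plate with an aluminium tube, 28 mm outside, 15 mm bore; rim 60 mm and inner floor 8 mm above the table. Origin: centre of the plate's underside; z up. It may stand on the robot's left or right, the stage on the other side.
- stage: The inspection stage, bolted down: an aluminium plate 110 mm (x) by 170 mm (y), 10 mm thick. Origin: centre of its underside, on the table. A steel focus post of 10 mm diameter stands on it at x = 0, y = +62 mm; its top is 160 mm above the table.
- focus_mark (a point): The focus mark: centre of the flanged collar (28 mm across, 6 mm high, with a short pin along +x) that grips the focus post by friction. Its height, 95 to 145 mm above the table, differs from time to time and is the height at which the centre of the lens must be held.
- puck: The part to look at: a grey resin ore puck, a cylinder 30 mm in diameter and 20 mm high with a small brass-coloured mineral face on top, lying loose flat on the stage near the end away from the post. Origin: centre of its underside, 10 mm above the table.
- puck_top (a point): Centre of the puck's top face, 30 mm above the table.
- jar_a: Bystander: lidded sample jar, 64 mm wide, 85 mm high. Origin: centre of its underside.
- jar_b: Bystander: another such jar, 64 mm wide, 85 mm high. Origin: centre of its underside.
- brush: Bystander: cleaning brush lying about along x between the cup and the stage, 170 mm long, under 30 mm high.
- tray: Bystander: shallow green sample tray, 130 x 190 x 35 mm. Origin: centre of its underside.
- funnel: Bystander: steel funnel standing on its mouth, 100 mm wide, 90 mm high. Origin: centre of its underside.
- beaker: Bystander: empty steel beaker, 72 mm wide, 85 mm high. Origin: centre of its underside.
- wrench: Bystander: wrench lying flat.
Things that resemble listed ones, but are neither listed nor needed, are in the scene too. Leave any pink or red look-alike of the stage alone.

How it is judged:
On the way:
1. the loupe, gripped by the fingers, has been drawn right out of the cup (foot above the rim) (contact force between loupe and the fingers above 1 N and z of loupe in the frame of cup above 0.065 m), for 0.1 s.
At the end, for the whole second after the job is handed in: Gripped, still, level within 8 degrees, lens centre within 10 mm of the puck's centre (horizontally) and 8 mm of the collar's height; the loupe touches neither cup, stage, puck nor bystander; puck moved under 6 mm, collar under 5 mm, bystanders under 30 mm (contact force between loupe and the fingers above 1 N and horizontal distance between lens and puck_top below 0.01 m and z of lens in the frame of focus_mark between -0.008 and 0.008 m and angle between lens's own z axis and vertical below 0.14 rad and linear speed of loupe below 0.02 m/s and angular speed of loupe below 0.15 rad/s and contact force between loupe and cup below 0.3 N and contact force between loupe and stage below 0.3 N and contact force between loupe and puck below 0.3 N and contact force between loupe and jar_a below 0.3 N and contact force between loupe and jar_b below 0.3 N and contact force between loupe and brush below 0.3 N and contact force between loupe and tray below 0.3 N and contact force between loupe and funnel below 0.3 N and contact force between loupe and beaker below 0.3 N and contact force between loupe and wrench below 0.3 N and distance of puck from where it was at the start of the episode below 0.006 m and distance of focus_mark from where it was at the start of the episode below 0.005 m and distance of each of jar_a, jar_b, brush, tray, funnel, beaker, wrench from where it was at the start of the episode below 0.03 m); the arm keeps its last pose, push and grip.
It fails at once if the loupe strikes the puck (contact force between loupe and puck above 1 N).
It fails at once if the puck or the focus collar is shifted (distance of puck from where it was at the start of the episode above 0.006 m or distance of focus_mark from where it was at the start of the episode above 0.005 m).
It fails at once if a bystander is displaced by over 30 mm (distance of any of jar_a, jar_b, brush, tray, funnel, beaker, wrench from where it was at the start of the episode above 0.03 m).
It also fails if it takes over 38 s, if anything falls off the work surface, if the arm or the gripper's body presses on something with over 40 N, if the wrist force passes 120 N, or if a joint passes its speed limit or range.

## Working session

There is one attempt and no reset: what is moved stays moved. The work goes in short steps, Python scripts to look and compute and a tool call to move; the robot and the scene stay as the last step left them, time stands still between calls to the robot, and variables do not carry over. Pictures are saved under pics/ and viewed, at most 10 in all, crops included, and the job is handed in when it is done.

```bash
mkdir -p pics; cat > h.py <<'E'
import numpy as np, cv2
from station import ctrl, eyes
def grab(n,fn=None):
    c=eyes.camera(n)
    if fn: cv2.imwrite('pics/'+fn,c['pixels'])
    return c
def ray(c,u,v):
    d=np.array([(u-c['cx'])/c['fx'],-(v-c['cy'])/c['fy'],-1.]); E=np.array(c['extrinsics'])
    return E[:3,3],E[:3,:3]@d
def plane(c,u,v,z):
    o,d=ray(c,u,v); return o+d*(z-o[2])/d[2]
def tri(c1,p1,c2,p2):
    o1,d1=ray(c1,*p1);o2,d2=ray(c2,*p2)
    s=np.linalg.lstsq(np.c_[d1,-d2],o2-o1,rcond=None)[0]
    a=o1+s[0]*d1;b=o2+s[1]*d2
    return (a+b)/2,np.linalg.norm(a-b)
def proj(c,P):
    E=np.array(c['extrinsics']);q=E[:3,:3].T@(np.array(P)-E[:3,3])
    return c['cx']+c['fx']*q[0]/-q[2], c['cy']-c['fy']*q[1]/-q[2]
E
python3 - <<'E'
from h import *
import pickle
d={}
for n in('scene','top','wrist'):
    d[n]=grab(n,n+'0.png'); print(n,{k:np.round(v,3).tolist() for k,v in d[n].items() if k!='pixels'}, d[n].keys())
pickle.dump(d,open('d0.pkl','wb'))
print(ctrl.get_obs(),ctrl.tip_extent)
E
```

```text
scene {'fx': 553.082, 'fy': 553.082, 'cx': 321.638, 'cy': 234.482, 'extrinsics': [[0.711, -0.417, 0.567, 1.45], [0.704, 0.411, -0.58, -0.927], [0.009, 0.811, 0.585, 1.033], [0.0, 0.0, 0.0, 1.0]]} dict_keys(['pixels', 'fx', 'fy', 'cx', 'cy', 'extrinsics'])
top {'fx': 543.877, 'fy': 543.877, 'cx': 322.16, 'cy': 232.812, 'extrinsics': [[0.001, 0.988, -0.153, 0.341], [-1.0, 0.002, 0.011, 0.001], [0.012, 0.153, 0.988, 1.384], [0.0, 0.0, 0.0, 1.0]]} dict_keys(['pixels', 'fx', 'fy', 'cx', 'cy', 'extrinsics'])
wrist {'fx': 414.183, 'fy': 414.183, 'cx': 319.016, 'cy': 249.903, 'extrinsics': [[0.438, -0.871, -0.222, 0.177], [0.899, 0.425, 0.109, 0.526], [-0.0, -0.247, 0.969, 0.385], [0.0, 0.0, 0.0, 1.0]]} dict_keys(['pixels', 'fx', 'fy', 'cx', 'cy', 'extrinsics'])
{'time_s': 0.15, 'qpos': array([ 1.04937249e+00,  3.00334502e-01,  1.52140681e+00, -1.34884158e-05,
        1.32065746e+00, -6.66095300e-02]), 'joint_vel': array([-5.48998304e-06, -1.55716196e-03, -3.41122467e-03, -2.05090254e-03,
       -4.67124193e-04, -3.40308508e-04]), 'tau': array([ 8.92115640e-04, -5.31960189e+01, -3.52821779e+01,  7.07941828e-02,
        2.35923840e-02, -1.03860511e-04]), 'ee_pos': array([0.24154356, 0.49394549, 0.22703497]), 'eef_rot': array([-3.14078745e+00, -4.06186646e-05,  2.68678168e+00]), 'force': array([-0.24379954,  0.58037115, -0.38066115]), 'moment': array([-0.01816304,  0.02077955,  0.01021896]), 'grip_force': 0.0, 'grip_width': 0.09395147795982237} 0.022
```

View pics/scene0.png

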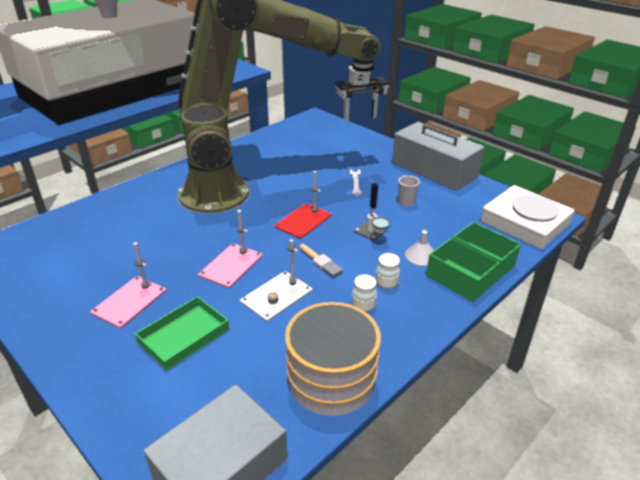

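View pics/top0.png

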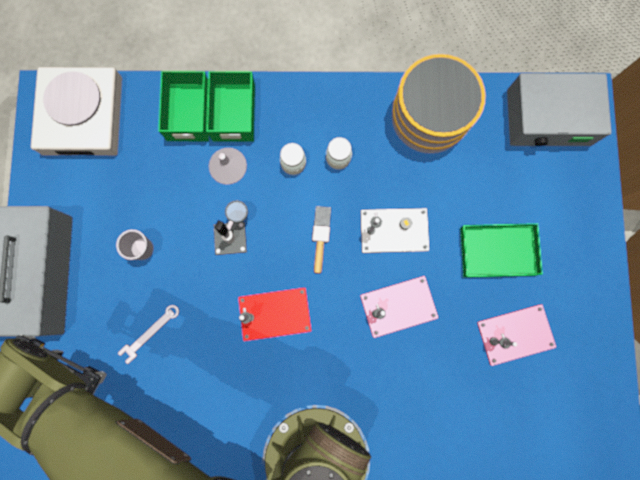

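Scene and top agree. The loupe stands in its cup at top (230,230) and scene (374,210). The genuine stage is the white/aluminium one with the puck, at top (395,230), puck (406,224), and scene (277,293). Look-alike stages, all without a puck: red at top (275,315), pink at (400,306) and pink at (517,335). Nothing else looks like the loupe. I choose the white stage, and will check it and the loupe in one close composite.

```bash
python3 - <<'E'
import cv2,numpy as np
s=cv2.imread('pics/scene0.png');t=cv2.imread('pics/top0.png')
def cr(i,u,v): 
    return cv2.resize(i[v:v+60,u:u+80],(400,300),interpolation=cv2.INTER_CUBIC)
a=np.vstack([np.hstack([cr(s,345,180),cr(t,190,195)]),np.hstack([cr(s,240,232),cr(t,355,198)])])
a=np.vstack([np.hstack([cr(s,345,180),cr(t,190,195)]),np.hstack([cv2.resize(s[232:322,240:320],(400,300)) if 0 else cr(s,240,250),cr(t,355,198)])])
b=cv2.resize(s[235:265,275:315],(160,120),interpolation=cv2.INTER_CUBIC); a[300:420,0:160]=b
cv2.imwrite('pics/c1.png',a)
E
```

```text
(no output)
```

View pics/c1.png

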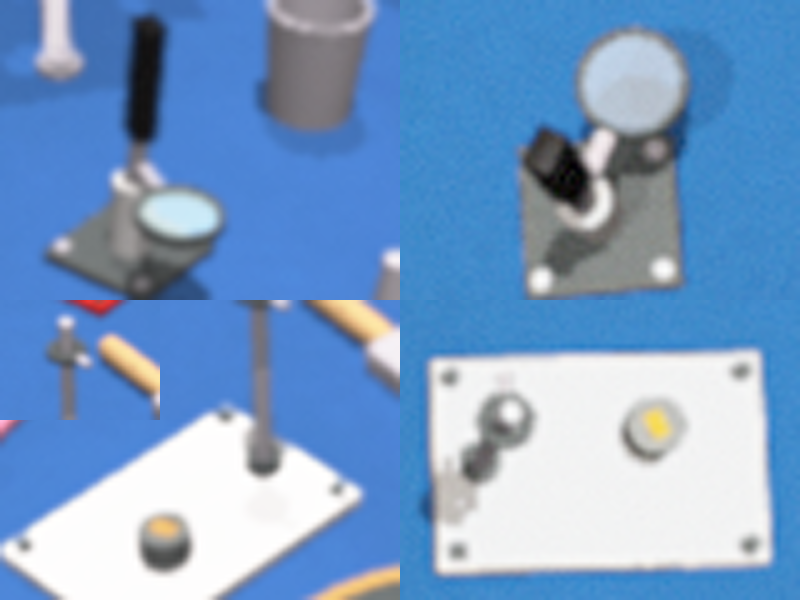

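The close-up confirms the choice. The grip top is at scene (374,184), top (219,224). The lens is at scene (381,222), top (236,211). The puck with its brass face is at scene (272,295), top (406,223), and the collar at scene (291,247), top (376,222).

```bash
python3 - <<'E'
from h import *
import pickle
d=pickle.load(open('d0.pkl','rb'));s,t=d['scene'],d['top']
P={'grip':((374.4,183.6),(219.4,224.6)),'lens':((380.8,222.4),(236.2,210.8)),'puck':((272.4,295.2),(405.8,222.8)),'collar':((291.4,247.2),(375.8,221.6))}
for k,(a,b) in P.items(): print(k,tri(s,a,t,b))
print('cuprim top',plane(t,190+187/5-.4,195+203/5-.4,.06),'scene',plane(s,345+133/5-.4,180+183/5-.4,.06))
print('plate',[plane(t,190+x/5-.4,195+y/5-.4,.008).round(3) for x,y in((120,150),(270,140),(282,285),(128,297))])
print('puck30',plane(t,405.8,222.8,.03),plane(s,272.4,295.2,.03))
print('collar at puckline z', [ (z,plane(t,375.8,221.6,z).round(4)) for z in(.1,.12,.14)])
print('stagecorners',[plane(t,355+x/5-.4,198+y/5-.4,.01).round(3) for x,y in((28,60),(362,50),(372,265),(35,275))])
E
```

```text
grip (array([0.54761578, 0.21900504, 0.17770589]), np.float64(0.004697539357492208))
lens (array([0.60018385, 0.19801933, 0.07093098]), np.float64(0.004622122408898064))
puck (array([ 0.57857987, -0.2256349 ,  0.02760934]), np.float64(0.0040857877904285625))
collar (array([ 0.56259973, -0.1377482 ,  0.13423986]), np.float64(0.003762475088692372))
cuprim top [0.5395803  0.21898895 0.06      ] scene [0.54818713 0.21810018 0.06      ]
plate [array([0.575, 0.263, 0.008]), array([0.58 , 0.186, 0.008]), array([0.505, 0.178, 0.008]), array([0.499, 0.256, 0.008])]
puck30 [ 0.57686111 -0.22680762  0.03      ] [ 0.58198851 -0.22576384  0.03      ]
collar at puckline z [(0.1, array([ 0.5674, -0.143 ,  0.1   ])), (0.12, array([ 0.5639, -0.1408,  0.12  ])), (0.14, array([ 0.5604, -0.1385,  0.14  ]))]
stagecorners [array([ 0.615, -0.113,  0.01 ]), array([ 0.62 , -0.286,  0.01 ]), array([ 0.509, -0.288,  0.01 ]), array([ 0.503, -0.116,  0.01 ])]
```

Request:
{"op": "creep_tool", "data": {"offsets": [[[-0.02,-0.007,-0.01],[0,0,0]],[[-0.032,-0.011,-0.01],[0,0,0]],[[-0.032,-0.011,-0.01],[0,0,0]],[[-0.032,-0.011,-0.01],[0,0,0]],[[-0.032,-0.011,-0.01],[0,0,0]],[[-0.032,-0.011,0],[0,0,0]],[[-0.032,-0.011,0],[0,0,0]],[[-0.032,-0.011,0],[0,0,0]],[[-0.032,-0.011,0],[0,0,0]],[[-0.02,-0.01,0],[0,0,0]]], "aperture": 0.094, "force": 20}}

```text
time_s: 1.15
ee_pos: [0.4626, 0.2682, 0.2771]
eef_rot: [-3.141, -0.0, 2.686]
force: [0.4, 1.5, 1.1]
grip_width: 0.0942
grip_force: 0.0
```

Request:
{"op": "creep_tool", "data": {"offsets": [[[0,0,0],[0,0,0]],[[0,0,0],[0,0,0]]]}}

```text
time_s: 1.35
ee_pos: [0.4613, 0.2697, 0.2772]
eef_rot: [-3.141, -0.0, 2.686]
force: [0.1, -0.3, -0.2]
grip_width: 0.0942
grip_force: 0.0
```

```bash
python3 - <<'E'
from h import *
import pickle
pickle.dump(grab('wrist','w1.png'),open('w1.pkl','wb'))
E
```

```text
(no output)
```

View pics/w1.png

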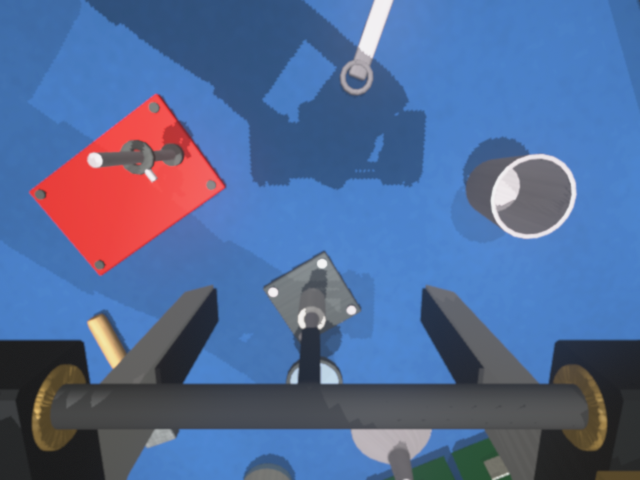

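The wrist view shows the cup rim at (311,319) and the grip running down from (311,332) to under the gripper's crossbar. I move past the loupe so its top shows above the bar.

Request:
{"op": "creep_tool", "data": {"offsets": [[[-0.025,-0.002,0],[0,0,0]],[[-0.03,-0.002,0],[0,0,0]],[[-0.03,-0.002,0],[0,0,0]],[[-0.03,-0.002,0],[0,0,0]],[[-0.02,-0.002,0],[0,0,0]],[[0,0,0],[0,0,0]],[[0,0,0],[0,0,0]]]}}

```text
time_s: 2.1
ee_pos: [0.5777, 0.2024, 0.2772]
eef_rot: [-3.141, -0.001, 2.688]
force: [0.5, 0.9, -0.3]
grip_width: 0.0939
grip_force: 0.0
```

```bash
python3 - <<'E'
from h import *
import pickle
pickle.dump(grab('wrist','w2.png'),open('w2.pkl','wb'))
E
```

```text
(no output)
```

View pics/w2.png

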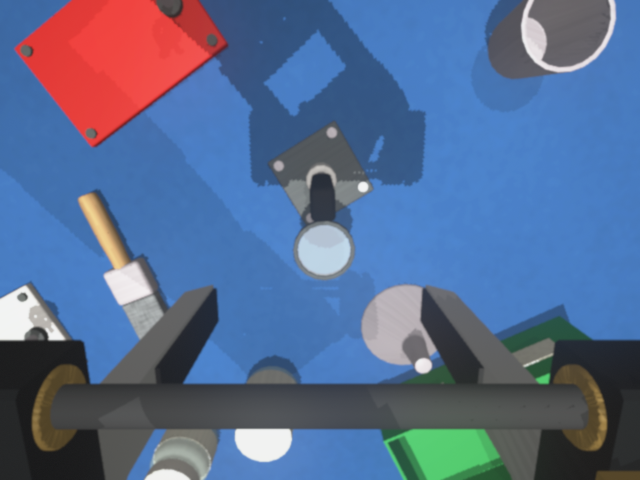

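The lens ring is at (324,250). The grip runs from (322,175) at the bottom to about (322,222) at the top, and the cup rim is at about (320,180).

```bash
python3 - <<'E'
from h import *
import pickle
d=pickle.load(open('d0.pkl','rb'));s,t=d['scene'],d['top'];w1=pickle.load(open('w1.pkl','rb'));w2=pickle.load(open('w2.pkl','rb'))
g=w2['pixels'].max(axis=2)
m=np.zeros_like(g);m[165:235,300:345]=(g[165:235,300:345]<50)
n,l,st,c=cv2.connectedComponentsWithStats(m);i=1+st[1:,4].argmax();print(st[i],c[i])
for r in range(168,232,4):
    x=np.where(l[r]==i)[0]; print(r,(x.min(),x.max()) if len(x) else None,end=' ')
print()
hsv=cv2.cvtColor(w2['pixels'],cv2.COLOR_BGR2HSV)
print('lens col',[w2['pixels'][v,324].tolist() for v in range(218,284,4)])
for r in(236,250,262): print(r,[w2['pixels'][r,u].tolist()for u in (288,292,296,300,324,348,352,356,360)])
a=w2['pixels'][140:300,260:390];
cv2.imwrite('pics/c2.png',cv2.resize(a,(650,800//1),interpolation=cv2.INTER_CUBIC)[:600])
for z in(.069,.073,.077): print('lens from w2',plane(w2,324,250,z))
print('lens tri top',tri(w2,(324,250),t,(236.2,210.8)),'scene',tri(w2,(324,250),s,(380.8,222.4)))
print('rim w1',plane(w1,311,319,.06),'w2',plane(w2,320,179,.06), tri(w1,(311,319),w2,(320,179)))
E
```

```text
Traceback (most recent call last):
ValueError: attempt to get argmax of an empty sequence
```

```bash
python3 - <<'E'
from h import *
import pickle
d=pickle.load(open('d0.pkl','rb'));s,t=d['scene'],d['top'];w1=pickle.load(open('w1.pkl','rb'));w2=pickle.load(open('w2.pkl','rb'))
a=w2['pixels'][155:285,270:375]
cv2.imwrite('pics/c2.png',cv2.resize(a,(484,600),interpolation=cv2.INTER_CUBIC))
print(w2['pixels'][200,300:345:3].tolist())
for z in(.069,.073,.077): print('lens from w2',plane(w2,324,250,z))
print('lens tri top',tri(w2,(324,250),t,(236.2,210.8)),'scene',tri(w2,(324,250),s,(380.8,222.4)))
print('rim w1',plane(w1,311,319,.06),'w2',plane(w2,320,179,.06), tri(w1,(311,319),w2,(320,179)))
E
```

```text
[[141, 139, 134], [139, 137, 131], [128, 126, 121], [104, 101, 95], [64, 53, 47], [66, 56, 51], [67, 56, 52], [66, 57, 51], [66, 56, 51], [66, 56, 51], [66, 56, 50], [65, 54, 49], [102, 98, 93], [124, 122, 117], [137, 135, 129]]
lens from w2 [0.59928942 0.19747992 0.069     ]
lens from w2 [0.59834991 0.19787993 0.073     ]
lens from w2 [0.59741041 0.19827995 0.077     ]
lens tri top (array([0.59979537, 0.19712425, 0.06576619]), np.float64(0.0004994898918650336)) scene (array([0.60017569, 0.19881488, 0.07101109]), np.float64(0.00351667706324289))
rim w1 [0.54200788 0.22214154 0.06      ] w2 [0.54071119 0.22192    0.06      ] (array([0.54071331, 0.22237395, 0.06280816]), np.float64(0.0008358114190542893))
```

View pics/c2.png

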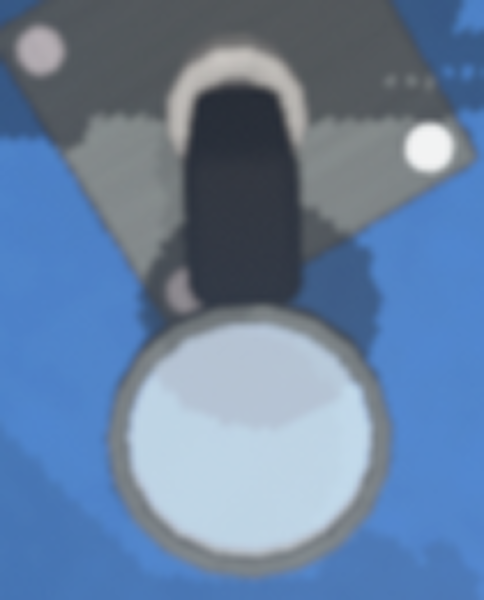

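The top face of the grip is centred at (322.3,204.1), and its long side lies along the tool x axis. The lens is at (324,249.8).

```bash
python3 - <<'E'
from h import *
import pickle
from scipy.spatial.transform import Rotation as R
d=pickle.load(open('d0.pkl','rb'));s,t=d['scene'],d['top'];w2=pickle.load(open('w2.pkl','rb'))
print(tri(w2,(322.3,204.1),t,(219.4,224.6)),tri(w2,(322.3,204.1),s,(374.4,183.6)))
top=plane(w2,322.3,204.1,.177);rim=np.array([.541,.222,.06])
g=rim+(top-rim)*(.14-.06)/(.117);o=ctrl.get_obs()
print(top,g,R.from_euler('xyz',o['eef_rot']).inv().apply(g-o['ee_pos']),o['ee_pos'])
E
```

```text
(array([0.54825734, 0.219578  , 0.16467691]), np.float64(0.00019121035982584884)) (array([0.54754823, 0.22095796, 0.1774435 ]), np.float64(0.0022135525487109527))
[0.54675386 0.22022393 0.177     ] [0.54493426 0.22078559 0.14      ] [0.03718741 0.00212254 0.13746681] [0.57746472 0.20255876 0.27745576]
```

Request:
{"op": "creep_tool", "data": {"offsets": [[[0.019,0.001,0],[0,0,-0.02]],[[0.018,0.001,0],[0,0,-0.02]],[[0,0,0.02],[0,0,0]],[[0,0,0.03],[0,0,0]],[[0,0,0.03],[0,0,0]],[[0,0,0.03],[0,0,0]],[[0,0,0.015],[0,0,0]],[[0,0,0.009],[0,0,0]],[[0,0,0],[0,0,0]],[[0,0,0],[0,0,0]]]}}

```text
time_s: 3.15
ee_pos: [0.5458, 0.2197, 0.1445]
eef_rot: [3.141, 0.001, 2.727]
force: [0.2, -0.5, -0.1]
grip_width: 0.0943
grip_force: 0.0
```

Request:
{"op": "creep_tool", "data": {"offsets": [[[0,0,0],[0,0,0]],[[0,0,0],[0,0,0]],[[0,0,0],[0,0,0]],[[0,0,0],[0,0,0]],[[0,0,0],[0,0,0]],[[0,0,0],[0,0,0]],[[0,0,0],[0,0,0]]], "aperture": 0.0, "force": 40}}

```text
time_s: 3.85
ee_pos: [0.5457, 0.2192, 0.1434]
eef_rot: [-3.142, -0.0, 2.727]
force: [-0.4, 0.4, -0.2]
grip_width: 0.0415
grip_force: 0.0
```

Request:
{"op": "creep_tool", "data": {"offsets": [[[0,0,0],[0,0,0]],[[0,0,0],[0,0,0]],[[0,0,0],[0,0,0]],[[0,0,0],[0,0,0]],[[0,0,0],[0,0,0]],[[0,0,0],[0,0,0]]]}}

```text
time_s: 4.45
ee_pos: [0.5457, 0.2193, 0.1435]
eef_rot: [3.142, -0.0, 2.727]
force: [-0.3, 0.0, -0.3]
grip_width: 0.0157
grip_force: 40.0
```

Request:
{"op": "creep_tool", "data": {"offsets": [[[0,0,-0.008],[0,0,0]],[[0,0,-0.014],[0,0,0]],[[0,0,-0.014],[0,0,0]],[[0,0,-0.014],[0,0,0]],[[0,0,-0.014],[0,0,0]],[[0,0,-0.02],[0,0,0]],[[0,0,-0.025],[0,0,0]],[[0,0,-0.025],[0,0,0]],[[0,0,-0.02],[0,0,0]],[[0,0,-0.016],[0,0,0]]]}}

```text
time_s: 5.45
ee_pos: [0.5456, 0.2191, 0.3159]
eef_rot: [3.141, 0.001, 2.727]
force: [-0.1, 0.2, -1.0]
grip_width: 0.0157
grip_force: 40.0
```

Request:
{"op": "creep_tool", "data": {"offsets": [[[0,0,-0.008],[0,0,0]],[[0,0,0],[0,0,0]],[[0,0,0],[0,0,0]]]}}

```text
time_s: 5.75
ee_pos: [0.5455, 0.2191, 0.3208]
eef_rot: [-3.141, -0.001, 2.727]
force: [0.1, -0.5, -0.8]
grip_width: 0.0157
grip_force: 40.0
```

```bash
python3 - <<'E'
from h import *
import pickle
d={n:grab(n,n+'3.png') for n in('scene','top','wrist')}
pickle.dump(d,open('d3.pkl','wb'))
s=d['scene'];t=d['top']
P=[.546,.219,.24]
print(proj(s,P),proj(t,P))
def cr(c,P,w,h):
    u,v=map(int,proj(c,P)); return c['pixels'][v-h//2:v+h//2,u-w//2:u+w//2],(u-w//2,v-h//2)
a,o1=cr(s,P,80,120);b,o2=cr(t,[.57,.21,.22],80,120)
print(o1,o2)
cv2.imwrite('pics/c3.png',np.hstack([cv2.resize(a,(400,600),interpolation=cv2.INTER_CUBIC),cv2.resize(b,(400,600),interpolation=cv2.INTER_CUBIC)]))
E
```

```text
(np.float64(374.56585809639944), np.float64(165.4147625459663)) (np.float64(213.46353625914062), np.float64(219.66638695763217))
(334, 105) (179, 150)
```

View pics/c3.png

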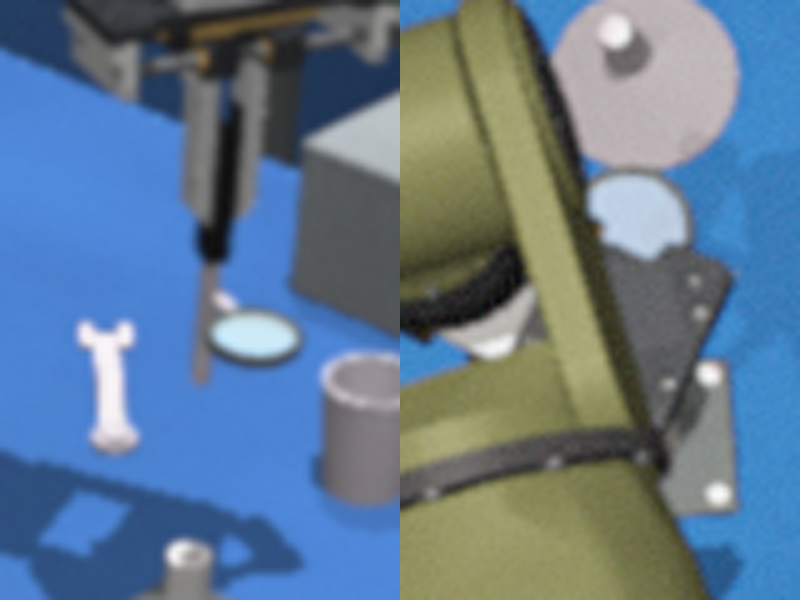

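The loupe is clear of the cup. Scene shows its foot at (373.6,181), lens at (384.6,171.6) and the cup bore empty. Next I carry it high to the stage and turn it about 26° for a better measuring view.

Request:
{"op": "creep_tool", "data": {"offsets": [[[-0.004,-0.01,0],[0,0,0]],[[-0.0088,-0.0232,0],[0,0,0]],[[-0.0088,-0.0232,0],[0,0,0]],[[-0.0088,-0.0232,0],[0,0,0]],[[-0.0088,-0.0232,0],[0,0,0]],[[-0.0088,-0.0232,0],[0,0,0]],[[-0.0088,-0.0232,0],[0,0,0]],[[-0.0088,-0.0232,0],[0,0,0]],[[-0.0088,-0.0232,0],[0,0,0]],[[-0.0088,-0.0232,0],[0,0,0]]]}}

```text
time_s: 6.9
ee_pos: [0.5332, -0.0162, 0.3213]
eef_rot: [-3.141, -0.0, 2.726]
force: [0.2, -0.1, -1.1]
grip_width: 0.0159
grip_force: 40.0
```

Request:
{"op": "creep_tool", "data": {"offsets": [[[-0.0088,-0.0232,0],[0,0,0]],[[-0.0088,-0.0232,0],[0,0,0]],[[-0.0088,-0.0232,0],[0,0,0]],[[-0.0088,-0.0232,0],[0,0,0]],[[-0.0088,-0.0232,0],[0,0,0]],[[-0.0088,-0.0232,0],[0,0,0]],[[-0.0088,-0.0232,0],[0,0,0]],[[-0.0088,-0.0232,0],[0,0,0]],[[-0.0044,-0.0132,0],[0,0,0]]]}}

```text
time_s: 7.8
ee_pos: [0.5213, -0.2286, 0.3211]
eef_rot: [-3.141, -0.001, 2.725]
force: [0.1, 0.8, -0.9]
grip_width: 0.0158
grip_force: 40.0
```

Request:
{"op": "creep_tool", "data": {"offsets": [[[0,0,0],[0,0,-0.05]],[[0,0,0],[0,0,-0.1]],[[0,0,0],[0,0,-0.1]],[[0,0,0],[0,0,-0.1]],[[0,0,0],[0,0,-0.07]],[[0,0,0],[0,0,-0.03]],[[0,0,0],[0,0,0]],[[0,0,0],[0,0,0]],[[0,0,0],[0,0,0]]]}}

```text
time_s: 8.7
ee_pos: [0.522, -0.2267, 0.3214]
eef_rot: [3.142, -0.0, -3.108]
force: [0.5, 0.5, -1.3]
grip_width: 0.0155
grip_force: 40.0
```

```bash
python3 - <<'E'
from h import *
import pickle
d={n:grab(n,n+'4.png') for n in('scene','top','wrist')}
pickle.dump(d,open('d4.pkl','wb'))
s=d['scene'];t=d['top'];w=d['wrist']
def cr(c,P,W,h):
    u,v=map(int,proj(c,P)); u0,v0=u-W//2,v-h//2; print(u0,v0); return c['pixels'][v0:v0+h,u0:u0+W]
P=[.55,-.22,.2]
a=cr(s,P,80,120);b=cr(t,[.57,-.2,.2],80,60)
cv2.imwrite('pics/c4.png',np.hstack([cv2.resize(a,(400,600),interpolation=cv2.INTER_CUBIC),np.vstack([cv2.resize(b,(400,300),interpolation=cv2.INTER_CUBIC),cv2.resize(w['pixels'],(400,300),interpolation=cv2.INTER_AREA)])]))
E
```

```text
222 178
366 182
```

View pics/c4.png

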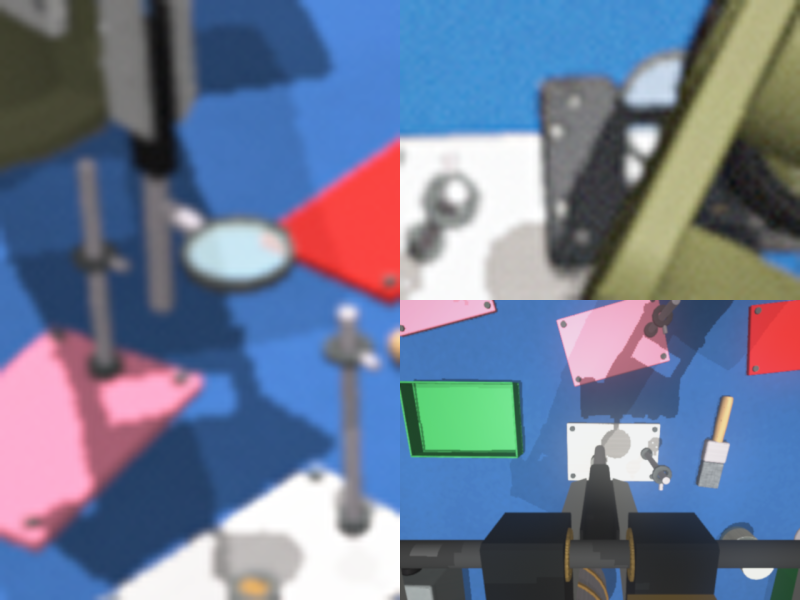

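Scene crop: stem foot at scene (253.8,238.8), grip bottom (252.6,212), lens centre (269.4,228), collar (291.2,247). Top is mostly hidden by the arm. Wrist shows the stem foot at about (317,235), over the stage.

```bash
python3 - <<'E'
from h import *
import pickle
d=pickle.load(open('d4.pkl','rb'));s,w=d['scene'],d['wrist'];t=d['top']
yaw=-3.108;tx=np.array([np.cos(yaw),np.sin(yaw),0]);n=np.array([np.sin(yaw),-np.cos(yaw),0])
o=np.array([.522,-.2267,.3214])
for off in(-.002,0,.002):
  q={}
  for k,p in dict(foot=(253.8,238.8),gb=(252.6,212),lens=(269.4,228.)).items():
    a,b=ray(s,*p);a2=a+b*((o+off*n-a)@n)/(b@n); q[k]=a2
  v=q['gb']-q['foot'];l=q['lens']-q['foot']
  print(off,{k:x.round(4) for k,x in q.items()},'|v|',np.linalg.norm(v),'lean',np.degrees(np.arctan2(-v@tx,v[2])),'|l|',np.linalg.norm(l),'lang',np.degrees(np.arctan2(l[2],-l@tx)),'nominal',np.degrees(np.arctan2(65,60)),np.hypot(.06,.065))
print('predicted foot lens wrist:',proj(w,q['foot']))
# dark/grey stem foot in wrist
p=w['pixels'][215:300,300:340]
cv2.imwrite('pics/w4c.png',p)
print('stem row255',w['pixels'][245,300:336:2].max(axis=1).tolist(), 'col', w['pixels'][216:250:2,317].max(axis=1).tolist())
# collar & puck in wrist coordinates via proj of estimates
print(proj(w,[.5626,-.138,.134]),proj(w,[.579,-.226,.03]),proj(s,[.579,-.226,.03]))
E
```

```text
-0.002 {'foot': array([ 0.5231, -0.2287,  0.1886]), 'gb': array([ 0.5266, -0.2285,  0.2728]), 'lens': array([ 0.5863, -0.2265,  0.2533])} |v| 0.08433506357669172 lean 2.353104613820348 |l| 0.09049243818401966 lang 45.63510414094232 nominal 47.290610042638534 0.08845903006477067
0 {'foot': array([ 0.5206, -0.2267,  0.1863]), 'gb': array([ 0.524 , -0.2266,  0.2708]), 'lens': array([ 0.584 , -0.2246,  0.2511])} |v| 0.0845663708281377 lean 2.3531046138203435 |l| 0.09074063337431501 lang 45.63510414094233 nominal 47.290610042638534 0.08845903006477067
0.002 {'foot': array([ 0.518 , -0.2248,  0.1839]), 'gb': array([ 0.5215, -0.2247,  0.2687]), 'lens': array([ 0.5816, -0.2227,  0.249 ])} |v| 0.08479767807958367 lean 2.3531046138203418 |l| 0.09098882856461053 lang 45.63510414094234 nominal 47.290610042638534 0.08845903006477067
predicted foot lens wrist: (np.float64(320.9150349674093), np.float64(239.62922535151688))
stem row255 [243, 243, 243, 243, 242, 219, 122, 119, 120, 120, 119, 119, 117, 119, 166, 196, 195, 196] col [243, 243, 243, 243, 243, 243, 243, 241, 191, 120, 119, 119, 119, 119, 119, 120, 119]
(np.float64(417.61565115241336), np.float64(279.8164886161663)) (np.float64(317.15717672901144), np.float64(261.73346698940094)) (np.float64(271.59982974343245), np.float64(294.7089910530391))
```

Request:
{"op": "creep_tool", "data": {"offsets": [[[0,0,0],[0,-0.018,0]],[[0,0,0],[0,-0.017,0]],[[0.001,0,0.01],[0,0,0]],[[0.001,0,0.02],[0,0,0]],[[0.001,0,0.02],[0,0,0]],[[0.0015,0,0.02],[0,0,0]],[[0.001,0,0.02],[0,0,0]],[[0.001,0,0.015],[0,0,0]],[[0,0,0.005],[0,0,0]],[[0,0,0],[0,0,0]]]}}

```text
time_s: 9.85
ee_pos: [0.5191, -0.2267, 0.2106]
eef_rot: [3.141, 0.034, -3.106]
force: [-0.7, -0.3, -0.6]
grip_width: 0.0153
grip_force: 40.0
```

Request:
{"op": "creep_tool", "data": {"offsets": [[[0,0,0],[0,0,0]],[[0,0,0],[0,0,0]],[[0,0,0],[0,0,0]]]}}

```text
time_s: 10.15
ee_pos: [0.5196, -0.2268, 0.2119]
eef_rot: [-3.141, 0.036, -3.106]
force: [0.7, -0.7, -1.1]
grip_width: 0.0162
grip_force: 40.0
```

```bash
python3 - <<'E'
from h import *
import pickle
d={n:grab(n,n+'5.png') for n in('scene','wrist')}
pickle.dump(d,open('d5.pkl','wb'))
s=d['scene'];w=d['wrist']
a=s['pixels'][220:310,240:310];u,v=map(int,proj(w,[.57,-.19,.08])); v=min(v,400);b=w['pixels'][v-75:v+75,u-60:u+100];print(u-60,v-75)
cv2.imwrite('pics/c5.png',np.hstack([cv2.resize(a,(350,450),interpolation=cv2.INTER_CUBIC),cv2.resize(b,(450,422),interpolation=cv2.INTER_CUBIC)[:450] if 0 else np.pad(cv2.resize(b,(448,420),interpolation=cv2.INTER_CUBIC),((0,30),(0,0),(0,0)))]))
E
```

```text
304 231
```

View pics/c5.png

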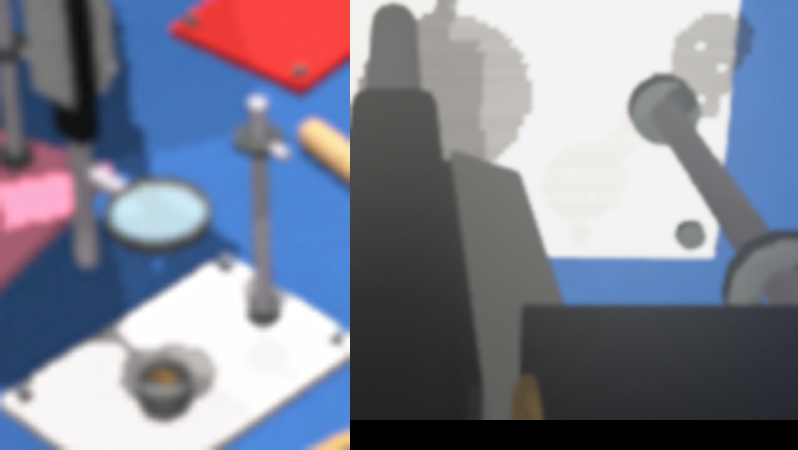

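Scene now shows the lens at (271.2,262), foot (257,272.2), collar (291,247.4), post top (290.8,239.8) and puck top (272.4,295). The lens hangs clear above the puck. Wrist shows the post's hub at (415.5,270).

```bash
python3 - <<'E'
from h import *
import pickle
from scipy.optimize import least_squares
d=pickle.load(open('d5.pkl','rb'));s,w=d['scene'],d['wrist'];o=ctrl.get_obs()
print('hub',plane(w,415.5,270,.02),'wrist; scene base',plane(s,240+263/5-.4,220+310/5-.4,.01))
c=plane(s,290.8,239.8,.160);print('post xy by scene top',c)
for xy in(c[:2],(.562,-.139),(.5626,-.138)):
    f=lambda z:proj(s,[*xy,z])[1]
    dv=239.8-f(.16); zz=np.linspace(.09,.15,121); print('collar z',xy,'dv',dv, zz[np.argmin([abs(f(z)+dv-247.4) for z in zz])])
yaw=o['eef_rot'][2];n=np.array([np.sin(yaw),-np.cos(yaw),0]);tx=np.array([np.cos(yaw),np.sin(yaw),0]);p=o['ee_pos']
q={}
for k,px in dict(foot=(257,272.2),gb=(254.6,247.6),lens=(271.2,262.)).items():
    a,b=ray(s,*px);q[k]=a+b*((p-a)@n)/(b@n)
v=q['gb']-q['foot'];l=q['lens']-q['foot']
print(q,np.linalg.norm(v),np.degrees(np.arctan2(-v@tx,v[2])),np.linalg.norm(l),np.degrees(np.arctan2(l[2],-l@tx))-47.29)
for z in(.137,.140,.143,.146): print(z,'lens',plane(s,271.2,262,z))
print('puck',plane(s,272.4,295,.03),o['ee_pos'])
E
```

```text
hub [ 0.55974154 -0.13919976  0.02      ] wrist; scene base [ 0.56100428 -0.13452499  0.01      ]
post xy by scene top [ 0.5641194  -0.13796054  0.16      ]
collar z [ 0.5641194  -0.13796054] dv -2.842170943040401e-14 0.1345
collar z (0.562, -0.139) dv 0.17392220003878833 0.1345
collar z (0.5626, -0.138) dv 0.23511544203171297 0.1345
{'foot': array([ 0.52315959, -0.22670539,  0.07590246]), 'gb': array([ 0.52108831, -0.22677827,  0.15804786]), 'lens': array([ 0.58342957, -0.2245847 ,  0.14421115])} 0.08217154243355651 -1.4452925900455327 0.09112104669166174 1.2698782167723763
0.137 lens [ 0.57639721 -0.218882    0.137     ]
0.14 lens [ 0.57932283 -0.22125445  0.14      ]
0.143 lens [ 0.58224845 -0.22362691  0.143     ]
0.146 lens [ 0.58517407 -0.22599936  0.146     ]
puck [ 0.58138735 -0.22523836  0.03      ] [ 0.51948849 -0.22683456  0.2116467 ]
```

Request:
{"op": "creep_tool", "data": {"offsets": [[[0.0007,-0.0005,0.003],[0,0,0]],[[0.0006,-0.0005,0.003],[0,0,0]],[[0,0,0.003],[0,0,0]],[[0,0,0],[0,0,0]],[[0,0,0],[0,0,0]],[[0,0,0],[0,0,0]],[[0,0,0],[0,0,0]],[[0,0,0],[0,0,0]],[[0,0,0],[0,0,0]],[[0,0,0],[0,0,0]]]}}

```text
time_s: 11.25
ee_pos: [0.5185, -0.2278, 0.2023]
eef_rot: [-3.142, 0.035, -3.106]
force: [-0.2, 0.3, -1.3]
grip_width: 0.0157
grip_force: 40.0
```

```bash
python3 - <<'E'
from h import *
s=grab('scene','scene6.png');o=ctrl.get_obs();print(o['ee_pos'],o['joint_vel'].round(4),o['grip_force'],o['force'])
P=plane(s,272.4,295,.03);print('expected lens px',proj(s,[P[0],P[1],.1345]))
a=s['pixels'][220:310,240:310];cv2.imwrite('pics/c6.png',cv2.resize(a,(420,540),interpolation=cv2.INTER_CUBIC))
E
```

```text
[ 0.51844605 -0.22781582  0.2022648 ] [-0.0008 -0.0005 -0.0014 -0.0005 -0.0008 -0.0012] 39.99809145927429 [ 0.11587925  0.61457872 -1.1961868 ]
expected lens px (np.float64(270.65286956806375), np.float64(264.70551329764686))
```

View pics/c6.png

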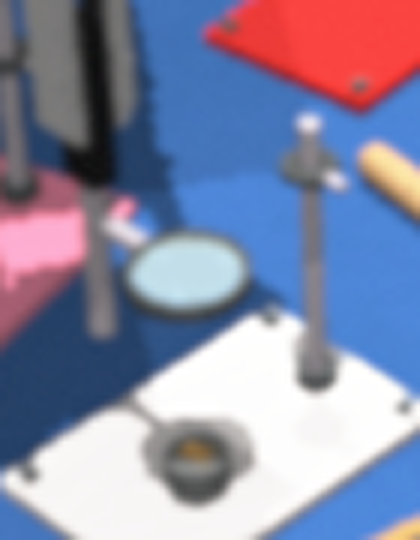

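The lens is at scene (270.8,265.1), against an expected (270.7,264.7), and it is steady and clear of everything. Handing in.

```bash
python3 -c "
from station import ctrl
print(ctrl.hand_in())"
```

```text
the job is handed in; nothing more can be done
None
```

I drew the loupe out of its cup and handed the job in at about 11 s, holding it steady over the puck; by my measurements the lens is within about 2 mm of the puck's centre and the collar's height (about 0.1345 m) and level within about 2°, though hand-in returned no verdict.

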